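# Roll the paint tin across the mat into its bay

### The arm

A 6-joint arm with a two-finger parallel gripper is mounted at the origin on a cart in front of the work surface, level with it; the furniture and walls round the work are solid. World frame = base frame: x ahead of the robot, y to its left, z up, the work surface at z = 0. Lengths are in mm, angles in rad, forces in N, time in s.
With the tool pointing down it reaches from about 275 to 775 mm from the base axis. Payload 14.6 kg.
Tool frame: the origin (TCP) lies midway between the tips of the shut fingers; the grasp point (between the pads) lies 19 mm behind it; z points along the fingers, y is the line along which they close (so a half turn about z gives the same grasp; the last joint's range is limited). The gripper opens to 85 mm and grips with 20 to 120 N. Pads are 22 mm wide; open, the fingers measure 114 mm over their backs; the gripper's body (76 mm by 85 mm) begins 54 mm behind the grasp point. The pads swing forward as they close: fully open they stand 13 mm farther back than shut.
Start: joints at [-1.306, 0.263, -0.048, 1.259, 0, 1.415], TCP at [213.973, -479.42, 202.578] pointing down, gripper open.
Joint ranges: [-2.65, 2.65], [-0.89, 1.7], [-1.18, 1.37], [-2.13, 2.11], [-1.35, 1.29], [-3.14, 3.14]. Speed limits (rad/s): [1.89, 1.89, 2.57, 2.79, 3.14, 3.14].

### API

Orientations are given as a unit quaternion [x, y, z, w].
In Python, from plant import get_obs, camera, finish_job gives the robot as it stands. The module is installed in compiled form; this text tells all that it offers.
- The arm moves only by the tool step_arm, never from a script. Its argument "rows" is a list of rows, each an object of numbers: "x", "y", "z": the shift along the tool's x, y, z in m; "wx", "wy", "wz": the turn, a rotation vector about the tool's x, y, z in rad; "claw": the closure, from -1 (fully open) to 1 (shut). A call has exactly 10 rows; each row is the pose to reach, as a shift and turn from the pose commanded when the call began, along the tool's axes at that moment; what a row does not reach only later rows make up. A row lasts 1/10 s, in which the tool goes at most 50 mm and 8.59 degrees, less where a joint would pass 70% of its speed; a pose out of reach is approached as far as the arm can. A call with a gripper value outside its range is refused whole. The fingers move at their own pace and stop on an object; "grip_force" is the grip in N (left out, the last holds). Time passes only in rows, so rows that repeat a pose let the fingers close, or fill a call up. It gives the time, the measured TCP pose, the force, the opening and the grip force at its end, in the units of the state.
- get_obs(): the state, without advancing time (a new reading comes with each control period).
- camera(name): name is "scene" or "top"; returns a dict with "img" (400x640x3 uint8, blue, green, red), "depth" (400x640 float32, mm along the optical axis (not along the pixel's ray), 0 where there is no reading), "K" (3x3 intrinsics, pixels), "R" (3x3) and "t" (3): a world point X has camera coordinates R X + t. Camera axes: x right, y down, z forward; pixel columns grow to the right and rows downward; lengths in mm; the calibration is good to about 2 mm. A picture is of the moment at which its call begins.
- finish_job(): hands the job in; it is judged then, once.
The state is a dict: "clock": time; "joint_pos": joint angles; "qd": joint speeds; "joint_efforts": joint torques, N m; "tcp_pos": TCP position; "ee_rot": TCP orientation; "wrist_force": force on the tool from outside, world axes, zero at the start; "ft_torque": the same for the moment, N m; "grip_width": opening from 0.0 (shut) to 1.0 (fully open); "gripper_force": force on a finger pad.
Only numpy, scipy, OpenCV 4.12 (cv2) and the standard library are available. Lean on these libraries where they do the work, as an engineer would, in place of code of your own. Each camera call takes 0.05 s, during which the arm holds its last target. There are 200 camera calls.

### The job

The paint in the tin lying on its side on the bench mat has settled: roll the tin along the mat with your fingertips on the top of it, so that it turns over as it goes, and leave it lying still, wholly inside the yellow painted frame. Do not grip or lift the tin or push against its sides, and leave the nail cup, the tape measure and the glue bottle where they are.

Things in the scene. Friction and masses are not known exactly. Their poses are not given: they have to be found in the camera images.
- tin_center (a point): Centre of the closed paint tin (white and blue label), 77 mm diameter, 75 mm long, 0.3 to 0.54 kg, lying on its side: on its axis, mid-length, 43 mm above the bench, so the tin's top is 81 mm above the bench. z axis: along the tin's axis to its lid, level, roughly towards the robot. x axis: up at the start, turns with the tin. Rolls square to its axis, one turn in 243 mm.
- bay_center (a point): Yellow painted frame on the mat, flat (no ridge). This point: its centre, on the mat's face. Inside 120 mm along its x, 116 mm along its y; lines 8 mm wide. Its y axis is the mat's long direction. Its centre is 130 to 190 mm from the tin's, left or right, on the mat's middle line; the tin's axis is square to that line within 3 degrees, so it rolls straight there.
- mat: Fixed dark grey rubber bench mat, 180 mm (x) by 400 mm (y, its long direction), 4 mm thick; origin at the centre of its underside, on the bench (z = 0). Soft: a slowly rolled tin stops within a centimetre or two when let go and does not roll by itself.
- nail_cup: Bystander: open grey metal cup of nails, 74 mm diameter, 42 mm high, loose on the bench beside the mat on the robot's side. Origin at the centre of its underside.
- measure: Bystander: yellow tape measure, 38 x 104 x 65 mm high, loose on the bench beside the mat on the robot's side. Origin at the centre of its underside.
- glue: Bystander: yellow glue bottle with an orange spout, 57 mm diameter, 177 mm high, standing loose beside the mat on the far side, 145 mm or more from the mat's centre line. Origin at the centre of its underside.
Things that resemble listed ones, but are neither listed nor needed, are in the scene too. What is meant by the part that bears tin_center is not green or red, and is the larger of those in its own colour.

How it is judged:
By the outcome, as a careful person would: the job done as asked, in the order asked, and still so for the second after the job is handed in, with the robot touching nothing.
It also fails if it takes over 72 s, if anything falls off the work surface, if the arm or the gripper's body presses on something with over 40 N, if the wrist force passes 120 N, or if a joint passes its speed limit or range.

## Working session

There is one attempt and no reset: what is moved stays moved. The work goes in short steps, Python scripts to look and compute and a tool call to move; the robot and the scene stay as the last step left them, time stands still between calls to the robot, and variables do not carry over. Pictures are saved under pics/ and viewed, at most 10 in all, crops included, and the job is handed in when it is done.

Besides the shell and the picture viewer there is one more tool, called after "Emit:" as name(argument=value, ...), one argument or row to a line, values as JSON. step_arm: Moves the arm, as the interface text tells. Its arguments: {"type":"object","properties":{"rows":{"type":"array","items":{"type":"object","properties":{"x":{"type":"number"},"y":{"type":"number"},"z":{"type":"number"},"wx":{"type":"number"},"wy":{"type":"number"},"wz":{"type":"number"},"claw":{"type":"number"}}}},"grip_force":{"type":"number"}},"required":["rows"]}

```bash
mkdir -p pics
cat > h.py <<'E'
import numpy as np, cv2
from plant import get_obs, camera, finish_job
def pts(c):
    d=c["depth"]; v,u=np.mgrid[0:400,0:640]; K=c["K"]
    P=np.stack([(u-K[0,2])/K[0,0]*d,(v-K[1,2])/K[1,1]*d,d],-1)
    return (P-c["t"])@c["R"]
def ray(c,u,v,z):
    r=c["R"].T@np.linalg.inv(c["K"])@np.array([u,v,1.]); o=-c["R"].T@c["t"]
    return o+r*(z-o[2])/r[2]
E
python3 - <<'E'
from h import *
for n in("scene","top"):
    c=camera(n); cv2.imwrite(f"pics/{n}0.png",c["img"]); print(n,c["K"][0,0],-c["R"].T@c["t"],(c["depth"]>0).mean())
print(get_obs())
E
```

```text
scene 369.86967239211094 [-71.31833507 660.99692132 420.95763749] 0.99633984375
top 384.72843223403436 [ 493.18873093   68.83189104 1114.93380294] 0.9960703125
{'clock': 0.1, 'joint_pos': array([-1.30627057e+00,  2.63467817e-01, -4.88516600e-02,  1.25943053e+00,
       -1.93672719e-05,  1.41550815e+00]), 'qd': array([-9.60444277e-05, -1.26596913e-03,  2.39217165e-04,  1.27798692e-03,
       -1.42432644e-03,  1.03295152e-03]), 'joint_efforts': array([ 1.91731189e-03, -6.38576317e+01,  3.85065901e+01,  9.95596958e-03,
       -2.09730470e-04,  3.44873331e-05]), 'tcp_pos': array([ 213.90661622, -479.14154899,  202.18498668]), 'ee_rot': array([ 9.78050192e-01,  2.08368892e-01, -3.57008013e-05, -4.75602649e-04]), 'wrist_force': array([-0.20736562,  0.19174171, -0.83548769]), 'ft_torque': array([0.03623833, 0.01317751, 0.01125618]), 'gripper_force': 0.0, 'grip_width': 0.9979966733358374}
```

View pics/scene0.png

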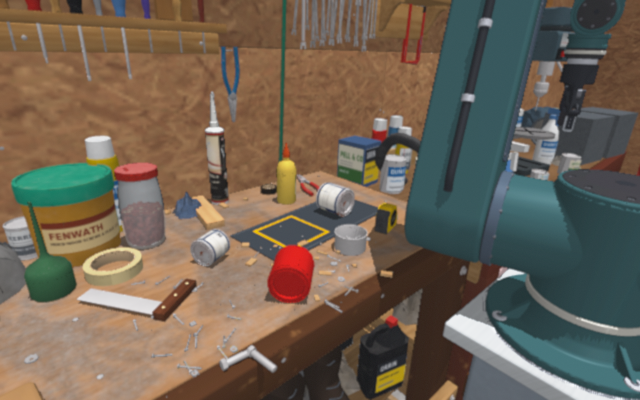

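View pics/top0.png

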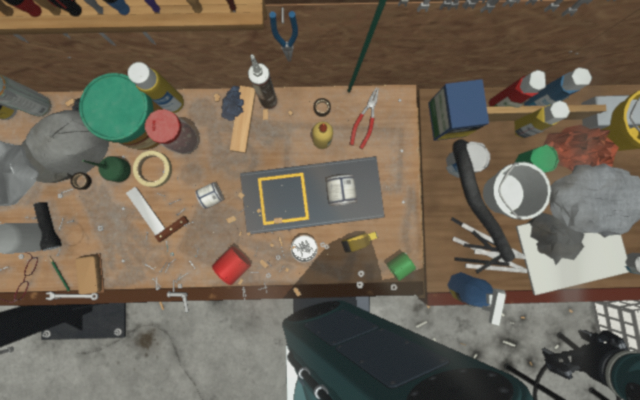

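The scene view shows a white/blue tin on the mat at (335,198), with the frame to its left at (290,232). In the top view these are at (341,190) and (284,198).

Things that could be taken for the tin (top view): white/blue on mat (341,190), small white/blue (208,195), red (231,265), green (402,265), upright white tin (468,157). I choose the one on the mat: it is white/blue, the larger of that colour, and lying on its side. Next I check the choice in a crop and measure.

Run:
```python
from h import *
c=camera("top"); im=c["img"]; P=pts(c)
cv2.imwrite("pics/crop.png",cv2.resize(im[140:260,180:420],None,fx=3,fy=3,interpolation=cv2.INTER_CUBIC))
# frame
hsv=cv2.cvtColor(im,cv2.COLOR_BGR2HSV); m=cv2.inRange(hsv,(18,110,90),(38,255,255)); m[:,:245]=0;m[:,325:]=0;m[:165]=0;m[230:]=0
cs,_=cv2.findContours(m,cv2.RETR_EXTERNAL,2); k=max(cs,key=cv2.contourArea).reshape(-1,2)
W=np.array([ray(c,u,v,4)[:2] for u,v in k]).astype(np.float32); print("frame",cv2.minAreaRect(W))
# tin points by height
X,Y,Z=P[...,0],P[...,1],P[...,2]
v,u=np.mgrid[0:400,0:640]
s=(Z>30)&(abs(u-341)<35)&(abs(v-190)<35); Q=P[s]
print("tin n",s.sum(),Q.min(0),Q.max(0))
hi=Q[Q[:,2]>60]; print("hi rect",cv2.minAreaRect(hi[:,:2].astype(np.float32)),hi[:,2].max())
# small tin
s2=(Z>20)&(abs(u-208)<25)&(abs(v-195)<25);q=P[s2];print("small",cv2.minAreaRect(q[:,:2].astype(np.float32)),q[:,2].max())
# axis dir: cylinder fit with fixed radius
from scipy.optimize import least_squares
def f(p):
    a=p[2]; n=np.array([-np.sin(a),np.cos(a)]) # axis dir (cos,sin)
    d=(Q[:,:2]-[hi[:,0].mean(),0])@n-p[0]*np.cos(a)
    return np.hypot(d,Q[:,2]-p[1])-38.5
r=least_squares(f,[Q[:,1].mean(),43,0],loss="soft_l1");print("cyl y,z,ang",r.x,"xmid",(hi[:,0].min()+hi[:,0].max())/2, np.abs(r.fun).mean())
# mat
g=(im.max(2)<100)&(im.max(2).astype(int)-im.min(2)<25)&(Z<15)&(u>235)&(u<390)&(v>150)&(v<238)
mm=cv2.morphologyEx(g.astype(np.uint8),cv2.MORPH_OPEN,np.ones((3,3)))
cs,_=cv2.findContours(mm,0,2);k=max(cs,key=cv2.contourArea).reshape(-1,2)
print("mat",cv2.minAreaRect(np.array([ray(c,a,b,4)[:2] for a,b in k]).astype(np.float32)))
for n,(a,b,h) in dict(cup=(304,248,25),meas=(357,243,25),glue=(322,134,25)).items():
    s=(Z>h)&(abs(u-a)<25)&(abs(v-b)<18);q=P[s];print(n,np.percentile(q,1,0).round(),np.percentile(q,99,0).round())
```

```text
frame ((566.3136596679688, 158.58982849121094), (137.62872314453125, 133.9971466064453), 5.635026931762695)
tin n 795 [493.18873093 -48.04885957  31.52742295] [ 622.50471054   68.83189104 1114.93380294]
hi rect ((554.0186767578125, 3.0695266723632812), (90.60667419433594, 154.56497192382812), 73.14775848388672) 1114.9338029421187
small ((557.7738037109375, 231.6040802001953), (341.7643127441406, 76.55844116210938), 80.98407745361328) 1114.9338029421187
cyl y,z,ang [-7.42608242 43.10780535  0.10297346] xmid 557.8467207360493 26.002929431785024
mat ((586.6637573242188, 160.50559997558594), (72.2003402709961, 107.21495819091797), 6.182620525360107)
cup [388.  66.  25.] [ 493.  136. 1115.]
meas [412. -80.  33.] [472.  18. 405.]
glue [493.  17.  29.] [ 757.   70. 1115.]
```

View pics/crop.png

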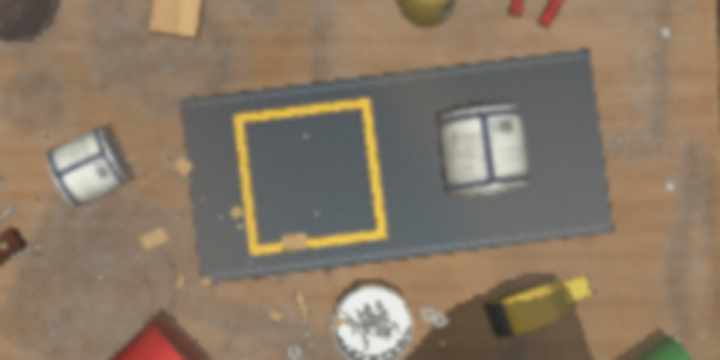

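The crop confirms it: the white/blue tin at crop (485,148) is the larger one, the small lookalike is at (88,165), and the frame is clear at (310,175). I refit with the invalid depth pixels removed.

```bash
cat > tin.py <<'E'
from h import *
from scipy.optimize import least_squares
def tin(c,guess,zmin=50,zmax=90,rad=50):
    P=pts(c);Z=P[...,2]
    s=(c["depth"]>0)&(Z>zmin)&(Z<zmax)&(np.hypot(P[...,0]-guess[0],P[...,1]-guess[1])<rad);Q=P[s]
    m=Q[:,:2].mean(0)
    def f(p):
        n=np.array([-np.sin(p[2]),np.cos(p[2])])
        return np.hypot((Q[:,:2]-m)@n-p[0],Q[:,2]-p[1])-38.5
    r=least_squares(f,[0,43,-.1],loss="soft_l1");a=r.x[2]
    ax=np.array([np.cos(a),np.sin(a)]);n=np.array([-ax[1],ax[0]])
    t=(Q[:,:2]-m)@ax;lo,hi=np.percentile(t,[1,99])
    return m+n*r.x[0]+ax*(lo+hi)/2, r.x[1],np.degrees(a),hi-lo,np.abs(r.fun).mean(),Q[:,2].max(),len(Q)
E
python3 - <<'E'
from tin import *
c=camera("top");P=pts(c);im=c["img"]
print("tin",*tin(c,(578,-2)))
e=camera("scene");print("scene",*tin(e,(578,-2)))
for n,(x,y,r,h) in dict(cup=(433,100,50,20),meas=(440,-30,65,20),glue=(700,43,45,40)).items():
    s=(c["depth"]>0)&(P[...,2]>h)&(P[...,2]<190)&(np.hypot(P[...,0]-x,P[...,1]-y)<r);q=P[s]
    print(n,q.min(0).round(),q.max(0).round())
# mat corners from crop px
for a,b in((185,100),(588,50),(610,230),(203,278)): print(ray(c,180+a/3,140+b/3,4)[:2].round(1))
E
```

```text
tin [582.10967578  -7.21245215] 42.85834853050724 6.009210484860945 74.17055394758914 1.2345713248685644 85.99539383305843 745
scene [581.69773293  -5.53079705] 40.41800094597507 5.933387942398949 74.60470071210614 3.2379339165039487 81.77756294634055 523
cup [388.  66.  20.] [458. 136.  47.]
meas [410. -83.  21.] [462.  -5.  70.]
glue [707.  15.  41.] [745.  70. 179.]
[641.5 276.6]
[ 681.6 -114.6]
[ 506.4 -130.4]
[469.7 261.7]
```

Emit:
step_arm(
  rows=[
    {"x":0.03,"y":-0.015,"z":0.0,"wz":-0.08,"claw":1},
    {"x":0.07,"y":-0.035,"z":0.0,"wz":-0.16,"claw":1},
    {"x":0.11,"y":-0.056,"z":0.0,"wz":-0.26,"claw":1},
    {"x":0.15,"y":-0.077,"z":0.0,"wz":-0.36,"claw":1},
    {"x":0.19,"y":-0.097,"z":0.0,"wz":-0.46,"claw":1},
    {"x":0.23,"y":-0.118,"z":0.0,"wz":-0.56,"claw":1},
    {"x":0.27,"y":-0.138,"z":0.0,"wz":-0.66,"claw":1},
    {"x":0.31,"y":-0.159,"z":0.0,"wz":-0.76,"claw":1},
    {"x":0.34,"y":-0.174,"z":0.0,"wz":-0.84,"claw":1},
    {"x":0.36,"y":-0.184,"z":0.0,"wz":-0.9,"claw":1},
  ],
)

```text
invalid input at $.rows[0]: expected keys x, y, z, wx, wy, wz, claw
```

```bash
cat >> h.py <<'E'
from scipy.spatial.transform import Rotation as Ro
AX=np.array([np.cos(np.radians(6)),np.sin(np.radians(6))]);N=np.array([-AX[1],AX[0]])
def to(xyz):
    o=get_obs();R=Ro.from_quat(o["ee_rot"])
    T=Ro.from_matrix(np.array([[N[0],N[1],0],[AX[0],AX[1],0],[0,0,-1]]).T)
    print("t",o["clock"],"tcp",o["tcp_pos"].round(1),"F",o["wrist_force"].round(1),"w",round(o["grip_width"],2))
    print("shift mm",R.inv().apply(np.array(xyz)-o["tcp_pos"]).round(1),"rot",(R.inv()*T).as_rotvec().round(3))
E
python3 -c "
from h import *
to([583.4,-20.8,115])"
```

```text
t 0.25 tcp [ 214.  -479.3  202.4] F [-1.3 -0.2  0.3] w 1.0
shift mm [ 524.2 -268.    87.5] rot [-0.    -0.    -1.256]
```

Emit:
step_arm(
  rows=[
    {"x":0.03,"y":-0.015,"z":0.0,"wx":0,"wy":0,"wz":-0.08,"claw":1},
    {"x":0.07,"y":-0.035,"z":0.0,"wx":0,"wy":0,"wz":-0.16,"claw":1},
    {"x":0.11,"y":-0.056,"z":0.0,"wx":0,"wy":0,"wz":-0.26,"claw":1},
    {"x":0.15,"y":-0.077,"z":0.0,"wx":0,"wy":0,"wz":-0.36,"claw":1},
    {"x":0.19,"y":-0.097,"z":0.0,"wx":0,"wy":0,"wz":-0.46,"claw":1},
    {"x":0.23,"y":-0.118,"z":0.0,"wx":0,"wy":0,"wz":-0.56,"claw":1},
    {"x":0.27,"y":-0.138,"z":0.0,"wx":0,"wy":0,"wz":-0.66,"claw":1},
    {"x":0.31,"y":-0.159,"z":0.0,"wx":0,"wy":0,"wz":-0.76,"claw":1},
    {"x":0.34,"y":-0.174,"z":0.0,"wx":0,"wy":0,"wz":-0.84,"claw":1},
    {"x":0.36,"y":-0.184,"z":0.0,"wx":0,"wy":0,"wz":-0.9,"claw":1},
  ],
)

```text
clock: 1.25
tcp_pos: [468.8, -162.6, 202.5]
ee_rot: [0.789, 0.615, 0.0, -0.0]
wrist_force: [-0.2, -0.4, -0.3]
grip_width: -0.001
gripper_force: 0.0
```

```bash
python3 -c "
from h import *
to([583.4,-20.8,110])"
```

```text
t 1.25 tcp [ 468.8 -162.6  202.5] F [-0.2 -0.4 -0.3] w -0.0
shift mm [165.4  76.6  92.6] rot [ 0.    -0.    -0.351]
```

Emit:
step_arm(
  rows=[
    {"x":0.03,"y":0.014,"z":0.01,"wx":0,"wy":0,"wz":-0.07,"claw":1},
    {"x":0.065,"y":0.03,"z":0.025,"wx":0,"wy":0,"wz":-0.15,"claw":1},
    {"x":0.1,"y":0.046,"z":0.045,"wx":0,"wy":0,"wz":-0.22,"claw":1},
    {"x":0.13,"y":0.06,"z":0.065,"wx":0,"wy":0,"wz":-0.28,"claw":1},
    {"x":0.15,"y":0.07,"z":0.08,"wx":0,"wy":0,"wz":-0.32,"claw":1},
    {"x":0.16,"y":0.075,"z":0.088,"wx":0,"wy":0,"wz":-0.34,"claw":1},
    {"x":0.165,"y":0.077,"z":0.093,"wx":0,"wy":0,"wz":-0.351,"claw":1},
    {"x":0.165,"y":0.077,"z":0.093,"wx":0,"wy":0,"wz":-0.351,"claw":1},
    {"x":0.165,"y":0.077,"z":0.093,"wx":0,"wy":0,"wz":-0.351,"claw":1},
    {"x":0.165,"y":0.077,"z":0.093,"wx":0,"wy":0,"wz":-0.351,"claw":1},
  ],
)

```text
clock: 2.25
tcp_pos: [583.2, -24.8, 110.4]
ee_rot: [0.671, 0.741, 0.0, 0.0]
wrist_force: [-0.0, -0.6, 0.7]
grip_width: 0.002
gripper_force: 0.0
```

Run:
```python
from h import *
to([583.4,-20.8,82])
c=camera("scene");cv2.imwrite("pics/s1.png",cv2.resize(c["img"][130:270,250:410],None,fx=4,fy=4,interpolation=cv2.INTER_CUBIC))
```

```text
t 2.25 tcp [583.2 -24.8 110.4] F [-0.  -0.6  0.7] w 0.0
shift mm [ 4.   0.6 28.4] rot [ 0.001  0.    -0.006]
```

View pics/s1.png

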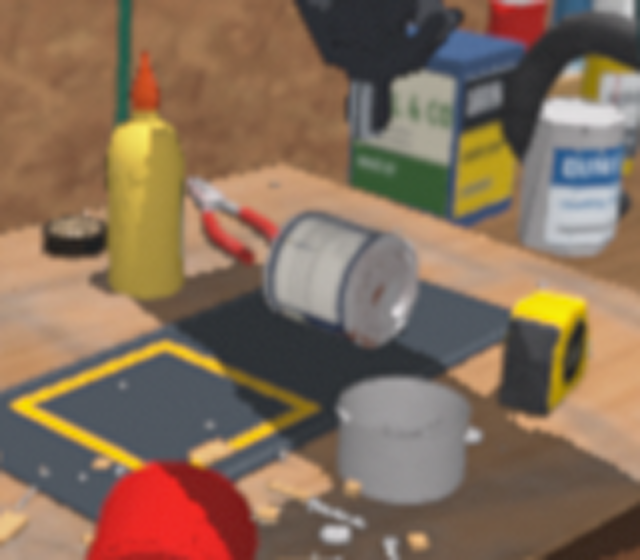

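The crop shows the shut fingertips (375,130) above and just behind the tin (340,275), which has not moved. I lower them until they touch.

Emit:
step_arm(
  rows=[
    {"x":0.002,"y":0.0,"z":0.01,"wx":0,"wy":0,"wz":-0.006,"claw":1},
    {"x":0.004,"y":0.0,"z":0.02,"wx":0,"wy":0,"wz":-0.006,"claw":1},
    {"x":0.004,"y":0.0,"z":0.025,"wx":0,"wy":0,"wz":-0.006,"claw":1},
    {"x":0.004,"y":0.0,"z":0.027,"wx":0,"wy":0,"wz":-0.006,"claw":1},
    {"x":0.004,"y":0.0,"z":0.028,"wx":0,"wy":0,"wz":-0.006,"claw":1},
    {"x":0.004,"y":0.0,"z":0.0285,"wx":0,"wy":0,"wz":-0.006,"claw":1},
    {"x":0.004,"y":0.0,"z":0.029,"wx":0,"wy":0,"wz":-0.006,"claw":1},
    {"x":0.004,"y":0.0,"z":0.0295,"wx":0,"wy":0,"wz":-0.006,"claw":1},
    {"x":0.004,"y":0.0,"z":0.0295,"wx":0,"wy":0,"wz":-0.006,"claw":1},
    {"x":0.004,"y":0.0,"z":0.0295,"wx":0,"wy":0,"wz":-0.006,"claw":1},
  ],
)

```text
clock: 3.3
tcp_pos: [582.9, -20.0, 80.2]
ee_rot: [0.669, 0.744, 0.0, 0.0]
wrist_force: [-0.5, -1.0, -0.6]
grip_width: 0.006
gripper_force: 0.0
```

Emit:
step_arm(
  rows=[
    {"x":0.001,"y":0,"z":0.0,"wx":0,"wy":0,"wz":0,"claw":1},
    {"x":0.002,"y":0,"z":0.0003,"wx":0,"wy":0,"wz":0,"claw":1},
    {"x":0.003,"y":0,"z":0.0006,"wx":0,"wy":0,"wz":0,"claw":1},
    {"x":0.003,"y":0,"z":0.0009,"wx":0,"wy":0,"wz":0,"claw":1},
    {"x":0.003,"y":0,"z":0.001,"wx":0,"wy":0,"wz":0,"claw":1},
    {"x":0.003,"y":0,"z":0.001,"wx":0,"wy":0,"wz":0,"claw":1},
    {"x":0.003,"y":0,"z":0.001,"wx":0,"wy":0,"wz":0,"claw":1},
    {"x":0.003,"y":0,"z":0.001,"wx":0,"wy":0,"wz":0,"claw":1},
    {"x":0.003,"y":0,"z":0.001,"wx":0,"wy":0,"wz":0,"claw":1},
    {"x":0.003,"y":0,"z":0.001,"wx":0,"wy":0,"wz":0,"claw":1},
  ],
)

```text
clock: 4.3
tcp_pos: [582.6, -17.0, 79.1]
ee_rot: [0.669, 0.744, 0.0, 0.0]
wrist_force: [-0.1, 0.7, -1.2]
grip_width: 0.001
gripper_force: 0.0
```

Emit:
step_arm(
  rows=[
    {"x":0.001,"y":0,"z":0.0003,"wx":0,"wy":0,"wz":0,"claw":1},
    {"x":0.002,"y":0,"z":0.0006,"wx":0,"wy":0,"wz":0,"claw":1},
    {"x":0.002,"y":0,"z":0.0009,"wx":0,"wy":0,"wz":0,"claw":1},
    {"x":0.002,"y":0,"z":0.001,"wx":0,"wy":0,"wz":0,"claw":1},
    {"x":0.002,"y":0,"z":0.001,"wx":0,"wy":0,"wz":0,"claw":1},
    {"x":0.002,"y":0,"z":0.001,"wx":0,"wy":0,"wz":0,"claw":1},
    {"x":0.002,"y":0,"z":0.001,"wx":0,"wy":0,"wz":0,"claw":1},
    {"x":0.002,"y":0,"z":0.001,"wx":0,"wy":0,"wz":0,"claw":1},
    {"x":0.002,"y":0,"z":0.001,"wx":0,"wy":0,"wz":0,"claw":1},
    {"x":0.002,"y":0,"z":0.001,"wx":0,"wy":0,"wz":0,"claw":1},
  ],
)

```text
clock: 5.3
tcp_pos: [582.3, -15.0, 78.1]
ee_rot: [0.669, 0.744, 0.0, -0.0]
wrist_force: [0.3, 0.5, 0.6]
grip_width: 0.003
gripper_force: 0.0
```

Run:
```python
from tin import *
to([582,-15,80])
c=camera("scene");cv2.imwrite("pics/s2.png",cv2.resize(c["img"][150:230,290:390],None,fx=7,fy=7,interpolation=cv2.INTER_CUBIC))
print(tin(c,(582,-6),zmax=79,zmin=20))
```

```text
t 5.3 tcp [582.3 -15.   78.1] F [0.3 0.5 0.6] w 0.0
shift mm [ 0.1 -0.3 -1.9] rot [ 0.    -0.     0.001]
(array([584.46343062,  -2.95384711]), np.float64(39.14280550808219), np.float64(-84.74268955951952), np.float64(72.29223600694581), np.float64(8.834130035247886), np.float64(78.9976641531391), 803)
```

View pics/s2.png

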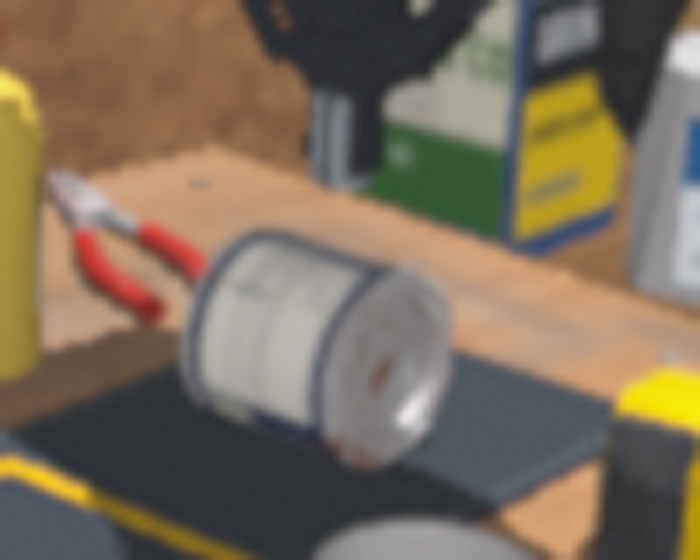

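The crop shows the fingertips ending around (345,185), clearly above the tin's top edge (310,245). I compare this with the projected TCP and with the depth.

Run:
```python
from tin import *
def proj(c,X):
    x=c["K"]@(c["R"]@np.array(X)+c["t"]); return (x[:2]/x[2]).round(1)
c=camera("scene");P=pts(c)
print("tcp",proj(c,(582.3,-15,78.1)),"top of tin",proj(c,(582.3,-6.5,81)),"tinfront",proj(c,(545,-10,81)))
for v in range(160,186,2): print(v,P[v,338].round(),P[v,343].round())
```

```text
tcp [337.9 186. ] top of tin [335.7 185.6] tinfront [346.7 189.2]
160 [576.  -4. 154.] [557.  -3. 159.]
162 [571.   1. 151.] [557.  -3. 153.]
164 [576.  -5. 143.] [567. -14. 144.]
166 [574.  -3. 139.] [573. -20. 136.]
168 [574.  -3. 133.] [569. -17. 132.]
170 [572.  -1. 129.] [568. -16. 127.]
172 [574.  -4. 122.] [571. -20. 120.]
174 [574.  -4. 116.] [570. -19. 114.]
176 [573.  -3. 112.] [ 821. -286.  -13.]
178 [ 789. -227.    0.] [ 820. -286.  -21.]
180 [ 777. -215.   -2.] [ 766. -229.   -2.]
182 [ 765. -203.   -3.] [ 751. -214.   -2.]
184 [ 744. -182.    0.] [ 737. -199.   -1.]
```

The visible tips sit near z≈110 while the reported TCP is 78, and there is no contact force. So the fingers end about 30 mm above the reported TCP. I go on down by feel in small steps.

Emit:
step_arm(
  rows=[
    {"x":0,"y":0,"z":0.002,"wx":0,"wy":0,"wz":0,"claw":1},
    {"x":0,"y":0,"z":0.004,"wx":0,"wy":0,"wz":0,"claw":1},
    {"x":0,"y":0,"z":0.006,"wx":0,"wy":0,"wz":0,"claw":1},
    {"x":0,"y":0,"z":0.008,"wx":0,"wy":0,"wz":0,"claw":1},
    {"x":0,"y":0,"z":0.01,"wx":0,"wy":0,"wz":0,"claw":1},
    {"x":0,"y":0,"z":0.012,"wx":0,"wy":0,"wz":0,"claw":1},
    {"x":0,"y":0,"z":0.014,"wx":0,"wy":0,"wz":0,"claw":1},
    {"x":0,"y":0,"z":0.015,"wx":0,"wy":0,"wz":0,"claw":1},
    {"x":0,"y":0,"z":0.015,"wx":0,"wy":0,"wz":0,"claw":1},
    {"x":0,"y":0,"z":0.015,"wx":0,"wy":0,"wz":0,"claw":1},
  ],
)

```text
clock: 6.4
tcp_pos: [582.4, -15.0, 63.1]
ee_rot: [0.669, 0.744, 0.0, -0.0]
wrist_force: [1.0, 0.4, 0.2]
grip_width: -0.003
gripper_force: 0.0
```

Run:
```python
from h import *
o=get_obs();print(o["clock"],o["tcp_pos"],o["wrist_force"],o["joint_pos"])
c=camera("scene");P=pts(c);im=c["img"]
cv2.imwrite("pics/s3.png",cv2.resize(im[150:230,290:390],None,fx=7,fy=7,interpolation=cv2.INTER_CUBIC))
D=c["depth"];s=(D>0)&(abs(P[...,0]-580)<30)&(abs(P[...,1]+13)<35)&(P[...,2]>86)
q=P[s];
for z in range(86,140,5):
    k=q[(q[:,2]>=z)&(q[:,2]<z+5)]
    if len(k):print(z,len(k),k.min(0).round(),k.max(0).round())
t=camera("top");PT=pts(t);print("top cam tin visible",((abs(PT[...,0]-582)<40)&(abs(PT[...,1]+6)<40)&(PT[...,2]>50)&(PT[...,2]<86)).sum())
```

```text
6.4 [582.38076112 -15.01695848  63.10833527] [0.99893357 0.42716492 0.15157889] [-1.65631487e-01  4.34719203e-01 -1.75800149e-01  9.60266787e-01
  2.77099892e-05  1.29918320e+00]
91 12 [572. -22.  91.] [585.  -2.  96.]
96 15 [569. -19.  96.] [593.  -1. 101.]
101 18 [567. -19. 101.] [595.  -1. 106.]
106 20 [567. -19. 106.] [595.  -1. 111.]
111 22 [568. -24. 111.] [595.  -2. 116.]
116 20 [566. -22. 116.] [596.  -1. 121.]
121 25 [568. -21. 121.] [594.  -2. 126.]
126 18 [567. -21. 127.] [594.  -1. 131.]
131 18 [564. -10. 131.] [601.  -0. 135.]
136 37 [550. -29. 136.] [607.   2. 141.]
top cam tin visible 0
```

View pics/s3.png

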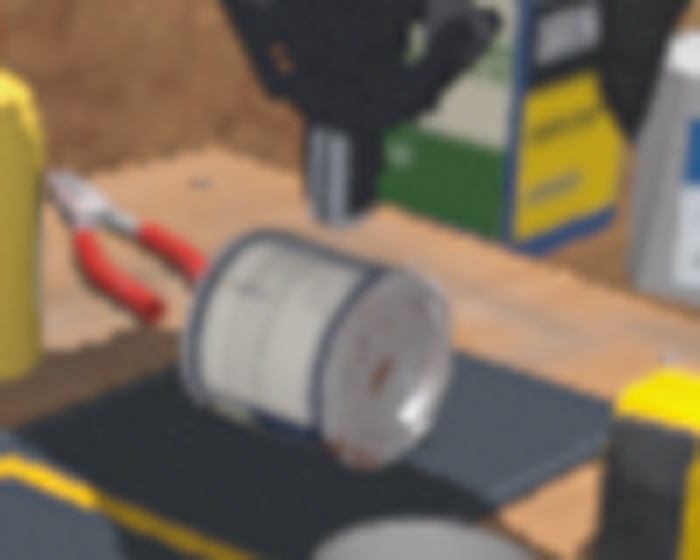

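Tips now at about z=94 (crop (345,215)) over the tin, offset ≈31 mm, so contact is expected near TCP z≈50. I back off 6 mm and go down.

Emit:
step_arm(
  rows=[
    {"x":-0.002,"y":0,"z":0.002,"wx":0,"wy":0,"wz":0,"claw":1},
    {"x":-0.004,"y":0,"z":0.004,"wx":0,"wy":0,"wz":0,"claw":1},
    {"x":-0.006,"y":0,"z":0.006,"wx":0,"wy":0,"wz":0,"claw":1},
    {"x":-0.006,"y":0,"z":0.008,"wx":0,"wy":0,"wz":0,"claw":1},
    {"x":-0.006,"y":0,"z":0.009,"wx":0,"wy":0,"wz":0,"claw":1},
    {"x":-0.006,"y":0,"z":0.01,"wx":0,"wy":0,"wz":0,"claw":1},
    {"x":-0.006,"y":0,"z":0.0105,"wx":0,"wy":0,"wz":0,"claw":1},
    {"x":-0.006,"y":0,"z":0.011,"wx":0,"wy":0,"wz":0,"claw":1},
    {"x":-0.006,"y":0,"z":0.011,"wx":0,"wy":0,"wz":0,"claw":1},
    {"x":-0.006,"y":0,"z":0.011,"wx":0,"wy":0,"wz":0,"claw":1},
  ],
)

```text
clock: 7.5
tcp_pos: [583.1, -21.0, 52.2]
ee_rot: [0.669, 0.744, 0.0, 0.0]
wrist_force: [-0.9, -1.2, 2.4]
grip_width: 0.001
gripper_force: 1.5
```

Emit:
step_arm(
  rows=[
    {"x":0,"y":0,"z":0.0003,"wx":0,"wy":0,"wz":0,"claw":1},
    {"x":0,"y":0,"z":0.0006,"wx":0,"wy":0,"wz":0,"claw":1},
    {"x":0,"y":0,"z":0.0009,"wx":0,"wy":0,"wz":0,"claw":1},
    {"x":0,"y":0,"z":0.001,"wx":0,"wy":0,"wz":0,"claw":1},
    {"x":0,"y":0,"z":0.001,"wx":0,"wy":0,"wz":0,"claw":1},
    {"x":0,"y":0,"z":0.001,"wx":0,"wy":0,"wz":0,"claw":1},
    {"x":0,"y":0,"z":0.001,"wx":0,"wy":0,"wz":0,"claw":1},
    {"x":0,"y":0,"z":0.001,"wx":0,"wy":0,"wz":0,"claw":1},
    {"x":0,"y":0,"z":0.001,"wx":0,"wy":0,"wz":0,"claw":1},
    {"x":0,"y":0,"z":0.001,"wx":0,"wy":0,"wz":0,"claw":1},
  ],
)

```text
clock: 8.5
tcp_pos: [583.3, -21.2, 51.9]
ee_rot: [0.669, 0.744, 0.0, 0.001]
wrist_force: [-4.6, -1.7, 12.6]
grip_width: 0.003
gripper_force: 6.6
```

Contact: 12.6 N at z 51.9. First rolling stroke.

Emit:
step_arm(
  rows=[
    {"x":0.003,"y":0,"z":0,"wx":0,"wy":0,"wz":0,"claw":1},
    {"x":0.008,"y":0,"z":0,"wx":0,"wy":0,"wz":0,"claw":1},
    {"x":0.014,"y":0,"z":0,"wx":0,"wy":0,"wz":0,"claw":1},
    {"x":0.021,"y":0,"z":0,"wx":0,"wy":0,"wz":0,"claw":1},
    {"x":0.028,"y":0,"z":0,"wx":0,"wy":0,"wz":0,"claw":1},
    {"x":0.034,"y":0,"z":0,"wx":0,"wy":0,"wz":0,"claw":1},
    {"x":0.039,"y":0,"z":0,"wx":0,"wy":0,"wz":0,"claw":1},
    {"x":0.042,"y":0,"z":0,"wx":0,"wy":0,"wz":0,"claw":1},
    {"x":0.043,"y":0,"z":0,"wx":0,"wy":0,"wz":0,"claw":1},
    {"x":0.043,"y":0,"z":0,"wx":0,"wy":0,"wz":0,"claw":1},
  ],
)

```text
clock: 9.5
tcp_pos: [578.8, 21.9, 52.3]
ee_rot: [0.669, 0.744, 0.0, 0.001]
wrist_force: [-4.7, -0.5, 19.0]
grip_width: -0.001
gripper_force: 9.6
```

```bash
cat > where.py <<'E'
from tin import *
import sys
# lid-end disc as seen from the scene cam: fit cylinder on points near guess, below the finger contact
def look(g):
    c=camera("scene");P=pts(c);Z=P[...,2]
    s=(c["depth"]>0)&(Z>25)&(Z<79)&(np.hypot(P[...,0]-g[0],P[...,1]-g[1])<55)
    Q=P[s];e=Q[:,:2]@AX;n=Q[:,:2]@N;emin=np.percentile(e,2)
    b=e>emin+6  # barrel points, off the lid
    f=lambda p:np.hypot(n[b]-p[0],Q[b,2]-42.5)-38.5
    r=least_squares(f,[np.array(g)@N],loss="soft_l1",f_scale=2)
    ctr=N*r.x[0]+AX*(emin+37)
    d=np.array([566.3,158.6])-ctr
    o=get_obs()
    print("t",round(o["clock"],2),"tin",ctr.round(1),"togo n",(d@N).round(1),"ax",(d@AX).round(1),"res",np.abs(r.fun).mean().round(2),b.sum(),
      "finger rel",((o["tcp_pos"][:2]-ctr)@N).round(1),"tcp",o["tcp_pos"].round(1),"F",o["wrist_force"].round(1))
    return c
if __name__=="__main__": look((float(sys.argv[1]),float(sys.argv[2])))
E
python3 where.py 580 15
```

```text
t 9.55 tin [579.6  14.4] togo n 144.8 ax 1.9 res 2.21 518 finger rel 7.5 tcp [578.8  21.9  52.3] F [-5.1  0.7 19.8]
```

The tin rolled 21 mm for 43 mm of finger travel, so there is no slip. I finish the stroke, lift, go back and set down again.

Emit:
step_arm(
  rows=[
    {"x":0.004,"y":0,"z":-0.0003,"wx":0,"wy":0,"wz":0,"claw":1},
    {"x":0.009,"y":0,"z":-0.0003,"wx":0,"wy":0,"wz":0,"claw":1},
    {"x":0.012,"y":0,"z":-0.0003,"wx":0,"wy":0,"wz":0,"claw":1},
    {"x":0.012,"y":0,"z":-0.0005,"wx":0,"wy":0,"wz":0,"claw":1},
    {"x":0.012,"y":0,"z":-0.004,"wx":0,"wy":0,"wz":0,"claw":1},
    {"x":0.005,"y":0,"z":-0.008,"wx":0,"wy":0,"wz":0,"claw":1},
    {"x":-0.008,"y":0,"z":-0.008,"wx":0,"wy":0,"wz":0,"claw":1},
    {"x":-0.015,"y":0,"z":-0.007,"wx":0,"wy":0,"wz":0,"claw":1},
    {"x":-0.015,"y":0,"z":-0.005,"wx":0,"wy":0,"wz":0,"claw":1},
    {"x":-0.015,"y":0,"z":-0.004,"wx":0,"wy":0,"wz":0,"claw":1},
  ],
)

```text
clock: 10.55
tcp_pos: [579.8, 6.5, 54.6]
ee_rot: [0.669, 0.743, -0.0, -0.0]
wrist_force: [-0.2, 1.1, 0.3]
grip_width: 0.001
gripper_force: 0.0
```

```bash
python3 where.py 579 21
```

```text
t 10.6 tin [578.7  20.5] togo n 138.6 ax 2.1 res 2.18 534 finger rel -13.8 tcp [579.7   6.8  54.6] F [-0.   0.1  0. ]
```

Emit:
step_arm(
  rows=[
    {"x":0,"y":0,"z":0.0025,"wx":0,"wy":0,"wz":0,"claw":1},
    {"x":0,"y":0,"z":0.0033,"wx":0,"wy":0,"wz":0,"claw":1},
    {"x":0,"y":0,"z":0.0037,"wx":0,"wy":0,"wz":0,"claw":1},
    {"x":0.003,"y":0,"z":0.0037,"wx":0,"wy":0,"wz":0,"claw":1},
    {"x":0.008,"y":0,"z":0.0037,"wx":0,"wy":0,"wz":0,"claw":1},
    {"x":0.014,"y":0,"z":0.0037,"wx":0,"wy":0,"wz":0,"claw":1},
    {"x":0.02,"y":0,"z":0.0037,"wx":0,"wy":0,"wz":0,"claw":1},
    {"x":0.026,"y":0,"z":0.0037,"wx":0,"wy":0,"wz":0,"claw":1},
    {"x":0.032,"y":0,"z":0.0037,"wx":0,"wy":0,"wz":0,"claw":1},
    {"x":0.036,"y":0,"z":0.0037,"wx":0,"wy":0,"wz":0,"claw":1},
  ],
)

```text
clock: 11.6
tcp_pos: [576.5, 43.1, 52.5]
ee_rot: [0.668, 0.744, 0.0, 0.001]
wrist_force: [-4.6, 1.2, 15.9]
grip_width: -0.002
gripper_force: 8.3
```

Emit:
step_arm(
  rows=[
    {"x":0.006,"y":0,"z":0,"wx":0,"wy":0,"wz":0,"claw":1},
    {"x":0.012,"y":0,"z":0,"wx":0,"wy":0,"wz":0,"claw":1},
    {"x":0.016,"y":0,"z":0,"wx":0,"wy":0,"wz":0,"claw":1},
    {"x":0.018,"y":0,"z":0,"wx":0,"wy":0,"wz":0,"claw":1},
    {"x":0.018,"y":0,"z":-0.0005,"wx":0,"wy":0,"wz":0,"claw":1},
    {"x":0.018,"y":0,"z":-0.004,"wx":0,"wy":0,"wz":0,"claw":1},
    {"x":0.011,"y":0,"z":-0.008,"wx":0,"wy":0,"wz":0,"claw":1},
    {"x":-0.002,"y":0,"z":-0.008,"wx":0,"wy":0,"wz":0,"claw":1},
    {"x":-0.009,"y":0,"z":-0.006,"wx":0,"wy":0,"wz":0,"claw":1},
    {"x":-0.009,"y":0,"z":-0.0037,"wx":0,"wy":0,"wz":0,"claw":1},
  ],
)

```text
clock: 12.6
tcp_pos: [577.3, 32.3, 54.8]
ee_rot: [0.669, 0.743, -0.0, 0.0]
wrist_force: [-0.2, 0.4, -0.2]
grip_width: 0.004
gripper_force: 0.0
```

```bash
python3 where.py 575 48
```

```text
t 12.65 tin [576.4  47.7] togo n 111.3 ax 1.6 res 1.7 520 finger rel -14.8 tcp [577.   32.9  54.4] F [-0.4 -1.1 -0.7]
```

Emit:
step_arm(
  rows=[
    {"x":0.001,"y":0,"z":0.0025,"wx":0,"wy":0,"wz":0,"claw":1},
    {"x":0.001,"y":0,"z":0.0033,"wx":0,"wy":0,"wz":0,"claw":1},
    {"x":0.001,"y":0,"z":0.0037,"wx":0,"wy":0,"wz":0,"claw":1},
    {"x":0.003,"y":0,"z":0.0037,"wx":0,"wy":0,"wz":0,"claw":1},
    {"x":0.008,"y":0,"z":0.0037,"wx":0,"wy":0,"wz":0,"claw":1},
    {"x":0.014,"y":0,"z":0.0037,"wx":0,"wy":0,"wz":0,"claw":1},
    {"x":0.02,"y":0,"z":0.0037,"wx":0,"wy":0,"wz":0,"claw":1},
    {"x":0.026,"y":0,"z":0.0037,"wx":0,"wy":0,"wz":0,"claw":1},
    {"x":0.032,"y":0,"z":0.0037,"wx":0,"wy":0,"wz":0,"claw":1},
    {"x":0.036,"y":0,"z":0.0037,"wx":0,"wy":0,"wz":0,"claw":1},
  ],
)

```text
clock: 13.65
tcp_pos: [573.5, 70.2, 52.5]
ee_rot: [0.668, 0.744, 0.0, 0.001]
wrist_force: [-5.9, -1.0, 18.6]
grip_width: -0.002
gripper_force: 8.9
```

Emit:
step_arm(
  rows=[
    {"x":0.006,"y":0,"z":0,"wx":0,"wy":0,"wz":0,"claw":1},
    {"x":0.012,"y":0,"z":0,"wx":0,"wy":0,"wz":0,"claw":1},
    {"x":0.016,"y":0,"z":0,"wx":0,"wy":0,"wz":0,"claw":1},
    {"x":0.018,"y":0,"z":0,"wx":0,"wy":0,"wz":0,"claw":1},
    {"x":0.018,"y":0,"z":-0.0005,"wx":0,"wy":0,"wz":0,"claw":1},
    {"x":0.018,"y":0,"z":-0.004,"wx":0,"wy":0,"wz":0,"claw":1},
    {"x":0.011,"y":0,"z":-0.008,"wx":0,"wy":0,"wz":0,"claw":1},
    {"x":-0.002,"y":0,"z":-0.008,"wx":0,"wy":0,"wz":0,"claw":1},
    {"x":-0.009,"y":0,"z":-0.006,"wx":0,"wy":0,"wz":0,"claw":1},
    {"x":-0.009,"y":0,"z":-0.0037,"wx":0,"wy":0,"wz":0,"claw":1},
  ],
)

```text
clock: 14.65
tcp_pos: [574.5, 59.2, 54.8]
ee_rot: [0.669, 0.743, -0.0, 0.0]
wrist_force: [0.3, -0.6, -0.7]
grip_width: 0.003
gripper_force: 0.0
```

```bash
python3 where.py 573 75
```

```text
t 14.7 tin [573.2  74.5] togo n 84.4 ax 1.9 res 1.92 553 finger rel -14.7 tcp [574.1  59.8  54.4] F [ 1.1 -0.1  0.1]
```

Emit:
step_arm(
  rows=[
    {"x":0.001,"y":0,"z":0.0025,"wx":0,"wy":0,"wz":0,"claw":1},
    {"x":0.001,"y":0,"z":0.0033,"wx":0,"wy":0,"wz":0,"claw":1},
    {"x":0.001,"y":0,"z":0.0037,"wx":0,"wy":0,"wz":0,"claw":1},
    {"x":0.003,"y":0,"z":0.0037,"wx":0,"wy":0,"wz":0,"claw":1},
    {"x":0.008,"y":0,"z":0.0037,"wx":0,"wy":0,"wz":0,"claw":1},
    {"x":0.014,"y":0,"z":0.0037,"wx":0,"wy":0,"wz":0,"claw":1},
    {"x":0.02,"y":0,"z":0.0037,"wx":0,"wy":0,"wz":0,"claw":1},
    {"x":0.026,"y":0,"z":0.0037,"wx":0,"wy":0,"wz":0,"claw":1},
    {"x":0.032,"y":0,"z":0.0037,"wx":0,"wy":0,"wz":0,"claw":1},
    {"x":0.036,"y":0,"z":0.0037,"wx":0,"wy":0,"wz":0,"claw":1},
  ],
)

```text
clock: 15.7
tcp_pos: [570.7, 97.1, 52.5]
ee_rot: [0.668, 0.744, 0.0, 0.001]
wrist_force: [-5.0, -1.0, 19.1]
grip_width: -0.005
gripper_force: 8.9
```

Emit:
step_arm(
  rows=[
    {"x":0.006,"y":0,"z":0,"wx":0,"wy":0,"wz":0,"claw":1},
    {"x":0.012,"y":0,"z":0,"wx":0,"wy":0,"wz":0,"claw":1},
    {"x":0.016,"y":0,"z":0,"wx":0,"wy":0,"wz":0,"claw":1},
    {"x":0.018,"y":0,"z":0,"wx":0,"wy":0,"wz":0,"claw":1},
    {"x":0.018,"y":0,"z":-0.0005,"wx":0,"wy":0,"wz":0,"claw":1},
    {"x":0.018,"y":0,"z":-0.004,"wx":0,"wy":0,"wz":0,"claw":1},
    {"x":0.011,"y":0,"z":-0.008,"wx":0,"wy":0,"wz":0,"claw":1},
    {"x":-0.002,"y":0,"z":-0.008,"wx":0,"wy":0,"wz":0,"claw":1},
    {"x":-0.009,"y":0,"z":-0.006,"wx":0,"wy":0,"wz":0,"claw":1},
    {"x":-0.009,"y":0,"z":-0.0037,"wx":0,"wy":0,"wz":0,"claw":1},
  ],
)

```text
clock: 16.7
tcp_pos: [571.6, 86.0, 54.8]
ee_rot: [0.669, 0.743, -0.0, 0.0]
wrist_force: [-0.0, 0.1, -0.5]
grip_width: 0.003
gripper_force: 0.0
```

```bash
python3 where.py 570 101
```

```text
t 16.75 tin [570.4 101.5] togo n 57.2 ax 1.9 res 2.03 579 finger rel -14.9 tcp [571.3  86.6  54.4] F [ 0.4  0.9 -0.7]
```

Emit:
step_arm(
  rows=[
    {"x":0.001,"y":0,"z":0.0025,"wx":0,"wy":0,"wz":0,"claw":1},
    {"x":0.001,"y":0,"z":0.0033,"wx":0,"wy":0,"wz":0,"claw":1},
    {"x":0.001,"y":0,"z":0.0037,"wx":0,"wy":0,"wz":0,"claw":1},
    {"x":0.003,"y":0,"z":0.0037,"wx":0,"wy":0,"wz":0,"claw":1},
    {"x":0.008,"y":0,"z":0.0037,"wx":0,"wy":0,"wz":0,"claw":1},
    {"x":0.014,"y":0,"z":0.0037,"wx":0,"wy":0,"wz":0,"claw":1},
    {"x":0.02,"y":0,"z":0.0037,"wx":0,"wy":0,"wz":0,"claw":1},
    {"x":0.026,"y":0,"z":0.0037,"wx":0,"wy":0,"wz":0,"claw":1},
    {"x":0.032,"y":0,"z":0.0037,"wx":0,"wy":0,"wz":0,"claw":1},
    {"x":0.036,"y":0,"z":0.0037,"wx":0,"wy":0,"wz":0,"claw":1},
  ],
)

```text
clock: 17.75
tcp_pos: [567.8, 124.0, 52.5]
ee_rot: [0.668, 0.744, 0.001, 0.001]
wrist_force: [-5.7, -1.2, 18.1]
grip_width: 0.002
gripper_force: 8.9
```

Emit:
step_arm(
  rows=[
    {"x":0.006,"y":0,"z":0,"wx":0,"wy":0,"wz":0,"claw":1},
    {"x":0.012,"y":0,"z":0,"wx":0,"wy":0,"wz":0,"claw":1},
    {"x":0.016,"y":0,"z":0,"wx":0,"wy":0,"wz":0,"claw":1},
    {"x":0.018,"y":0,"z":0,"wx":0,"wy":0,"wz":0,"claw":1},
    {"x":0.018,"y":0,"z":-0.0005,"wx":0,"wy":0,"wz":0,"claw":1},
    {"x":0.018,"y":0,"z":-0.004,"wx":0,"wy":0,"wz":0,"claw":1},
    {"x":0.011,"y":0,"z":-0.008,"wx":0,"wy":0,"wz":0,"claw":1},
    {"x":-0.002,"y":0,"z":-0.008,"wx":0,"wy":0,"wz":0,"claw":1},
    {"x":-0.009,"y":0,"z":-0.006,"wx":0,"wy":0,"wz":0,"claw":1},
    {"x":-0.009,"y":0,"z":-0.0037,"wx":0,"wy":0,"wz":0,"claw":1},
  ],
)

```text
clock: 18.75
tcp_pos: [568.8, 112.8, 54.8]
ee_rot: [0.669, 0.743, -0.0, 0.0]
wrist_force: [-0.0, 0.4, 0.5]
grip_width: 0.002
gripper_force: 0.0
```

```bash
python3 where.py 567 128
```

```text
t 18.8 tin [567.5 128.1] togo n 30.4 ax 2.0 res 2.16 609 finger rel -14.7 tcp [568.4 113.4  54.4] F [-0.9 -0.4 -0.3]
```

Emit:
step_arm(
  rows=[
    {"x":0.001,"y":0,"z":0.0025,"wx":0,"wy":0,"wz":0,"claw":1},
    {"x":0.001,"y":0,"z":0.0033,"wx":0,"wy":0,"wz":0,"claw":1},
    {"x":0.001,"y":0,"z":0.0037,"wx":0,"wy":0,"wz":0,"claw":1},
    {"x":0.003,"y":0,"z":0.0037,"wx":0,"wy":0,"wz":0,"claw":1},
    {"x":0.008,"y":0,"z":0.0037,"wx":0,"wy":0,"wz":0,"claw":1},
    {"x":0.014,"y":0,"z":0.0037,"wx":0,"wy":0,"wz":0,"claw":1},
    {"x":0.02,"y":0,"z":0.0037,"wx":0,"wy":0,"wz":0,"claw":1},
    {"x":0.026,"y":0,"z":0.0037,"wx":0,"wy":0,"wz":0,"claw":1},
    {"x":0.032,"y":0,"z":0.0037,"wx":0,"wy":0,"wz":0,"claw":1},
    {"x":0.036,"y":0,"z":0.0037,"wx":0,"wy":0,"wz":0,"claw":1},
  ],
)

```text
clock: 19.8
tcp_pos: [565.0, 150.9, 52.5]
ee_rot: [0.668, 0.744, 0.001, 0.0]
wrist_force: [-3.8, -0.7, 16.8]
grip_width: -0.003
gripper_force: 8.8
```

Emit:
step_arm(
  rows=[
    {"x":0.005,"y":0,"z":0,"wx":0,"wy":0,"wz":0,"claw":1},
    {"x":0.01,"y":0,"z":0,"wx":0,"wy":0,"wz":0,"claw":1},
    {"x":0.015,"y":0,"z":0,"wx":0,"wy":0,"wz":0,"claw":1},
    {"x":0.018,"y":0,"z":0,"wx":0,"wy":0,"wz":0,"claw":1},
    {"x":0.019,"y":0,"z":0,"wx":0,"wy":0,"wz":0,"claw":1},
    {"x":0.019,"y":0,"z":0,"wx":0,"wy":0,"wz":0,"claw":1},
    {"x":0.019,"y":0,"z":-0.0005,"wx":0,"wy":0,"wz":0,"claw":1},
    {"x":0.019,"y":0,"z":-0.004,"wx":0,"wy":0,"wz":0,"claw":1},
    {"x":0.019,"y":0,"z":-0.02,"wx":0,"wy":0,"wz":0,"claw":1},
    {"x":0.019,"y":0,"z":-0.05,"wx":0,"wy":0,"wz":0,"claw":1},
  ],
)

```text
clock: 20.8
tcp_pos: [561.5, 168.9, 100.4]
ee_rot: [0.669, 0.744, -0.001, -0.001]
wrist_force: [0.8, 0.2, 0.5]
grip_width: -0.002
gripper_force: 0.0
```

```bash
python3 where.py 565 155
```

```text
t 20.85 tin [564.5 155.3] togo n 3.1 ax 2.2 res 2.42 628 finger rel 14.0 tcp [563.9 169.3 106.1] F [ 0.6 -0.6  5.7]
```

Within about 3 mm of centre. I move clear and check from above.

Emit:
step_arm(
  rows=[
    {"x":0,"y":0,"z":-0.03,"wx":0,"wy":0,"wz":0,"claw":1},
    {"x":0,"y":0,"z":-0.07,"wx":0,"wy":0,"wz":0,"claw":1},
    {"x":-0.03,"y":0,"z":-0.1,"wx":0,"wy":0,"wz":0,"claw":1},
    {"x":-0.07,"y":0,"z":-0.1,"wx":0,"wy":0,"wz":0,"claw":1},
    {"x":-0.11,"y":-0.02,"z":-0.1,"wx":0,"wy":0,"wz":0,"claw":1},
    {"x":-0.15,"y":-0.05,"z":-0.1,"wx":0,"wy":0,"wz":0,"claw":1},
    {"x":-0.19,"y":-0.08,"z":-0.1,"wx":0,"wy":0,"wz":0,"claw":1},
    {"x":-0.23,"y":-0.1,"z":-0.1,"wx":0,"wy":0,"wz":0,"claw":1},
    {"x":-0.27,"y":-0.1,"z":-0.1,"wx":0,"wy":0,"wz":0,"claw":1},
    {"x":-0.29,"y":-0.1,"z":-0.1,"wx":0,"wy":0,"wz":0,"claw":1},
  ],
)

```text
clock: 21.85
tcp_pos: [493.7, -132.6, 201.6]
ee_rot: [0.669, 0.743, -0.0, 0.0]
wrist_force: [0.2, -0.4, 0.5]
grip_width: -0.001
gripper_force: 0.0
```

Run:
```python
from tin import *
c=camera("top");r=tin(c,(565,155));print(r);print("rel frame",(r[0]-[566.3,158.6])@N,(r[0]-[566.3,158.6])@AX,get_obs()["tcp_pos"])
cv2.imwrite("pics/end.png",cv2.resize(c["img"][110:280,180:430],None,fx=3,fy=3))
```

```text
(array([564.94570874, 154.93308063]), np.float64(42.76589805392797), np.float64(6.060057407978036), np.float64(74.27572151053015), np.float64(1.2809893496525981), np.float64(85.59793363899149), 755)
rel frame -3.505269616227634 -1.7301697618888499 [ 494.3043087  -134.11812587  201.31601676]
```

View pics/end.png

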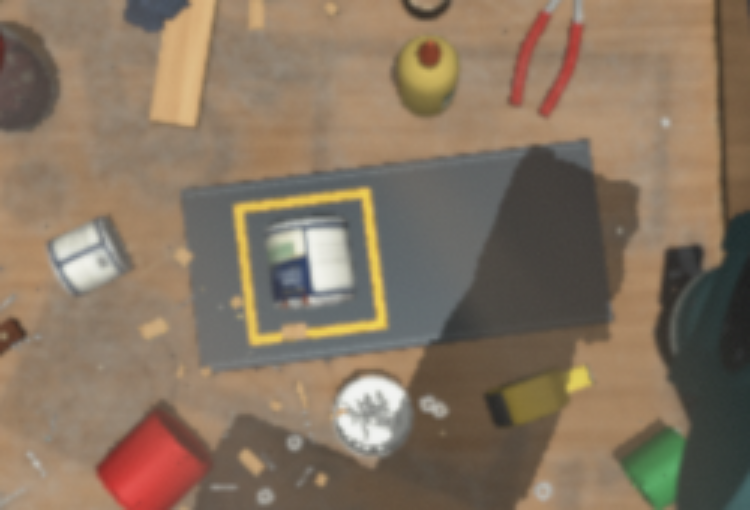

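The tin lies inside the frame at crop (310,262), 3.5 mm off centre with about 15 mm of room, and shows a new face, so it turned over. The cup, measure and glue bottle have not moved.

```bash
python3 -c "
from h import *
print(finish_job())"
```

```text
the job is handed in; nothing more can be done
None
```

I rolled the tin about 162 mm along the mat with fingertips on its top. It now lies inside the yellow frame, about 4 mm off centre, with the nail cup, tape measure and glue bottle undisturbed, and the job is handed in.

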